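Seat a crimping applicator on its setting base and clamp it

TASK

Push the tall crimping applicator straight home on its setting base: slide it away from you between the two guide rails until its foot rests against the back stop, pushing it steadily and low down so that it slides and never rocks or tips. Then swing the clamp lever on the right round towards you as far as it goes, so that its nose locks the foot in place. Push gently with the fingertips only: lift nothing, force nothing, and the loose things round about stay where they are.

Things in the scene. Friction and masses are not known exactly. Their poses are not given: they have to be found in the camera images.
- applicator: Crimping applicator: upright press tool, 0.9 kg, 158 mm high. Steel foot 124 (x) x 76 (y) x 18 mm. Origin: centre of the foot's underside; x points to the rear edge, away from the robot; z up. Tall grey column and ram only at x -10 to +60, y +-38 mm. Centre of mass 25 mm behind the origin: pushed more than 45 mm up it may tip. Starts on the plate, 85 to 105 mm short of home
- foot_front (a point): Middle of the front face of the applicator's foot (its edge nearest the robot, 62 mm in front of its origin), 9 mm above its underside; this face is 76 mm wide and 18 mm high. The applicator starts up to 10 mm to the side of the rails' middle line and turned by up to 0.15 rad
- setting_base: Setting base, fixed: dark steel plate 12 mm thick. Origin: at bench level under where the applicator's origin is when home; x along the rails, away from the robot, to the back stop; y left. Plate: x -185 to 80, y -70 to 70 mm, plus an ear at y -126 to -70 for x -105 to 80. Home: applicator at x 0, y 0, z 12 mm, same heading
- back_stop (a point): Middle of the back stop's face, at plate level (62, 0, 12 mm in the setting base's frame), 20 mm high. In front of it two steel guide rails, 18 mm high, 14 thick, 82 mm apart (3 mm clear of the foot each side), run along x from 16 to 62 mm in that frame; flared lead-ins at 22 degrees widen to about 112 mm at x = -22
- clamp_lever (a joint): Angle of the steel clamp lever, right of the rails, about its upright pivot (rad): 0 fully closed at its end stop, 2.2 wide open; grows anticlockwise from above. At 0 the handle points to the base's -x (to the robot), the nose (54 mm) to +y, 1 mm in front of the seated foot; it cannot close unless the applicator is home. Starts at 1.55 to 2.1; stays where left; 1.5 N at the knob moves it
- lever_knob (a point): Middle of the black upright knob on the lever's end, 60 mm above the bench; knob 16 to 26 mm in diameter, reaching from 38 to 82 mm above the bench, 92 mm from the pivot. No part of lever or base outside the knob is higher than 50 mm
- lever_pivot (a point): The lever's upright pivot at the plate's top, at x -70, y -74 mm in the setting base's frame. At joint value q the knob lies from it in the direction (-cos q, -sin q) of that frame. Hub 22 mm in diameter; the round handle bar is 11 mm thick, 26 to 48 mm above the bench
- spare_punch: spare punch: plain grey rectangular steel block 30 x 60 x 22 mm with two holes, standing loose on the base plate behind the lever, right of the right rail. Leave it alone
- spare_anvil: spare anvil: dark steel block 24 x 34 x 30 mm, loose on the base plate beside the spare punch. Leave it alone
- hex_key: small black L-shaped hex key 30 x 84 x 6 mm, loose on the bench. Leave it alone
- terminal_tin: open round tin of terminals, 67 mm across, 22 mm high, loose on the bench. Leave it alone
- housing_white: white connector housing 22 x 28 x 13 mm, loose on the bench. Leave it alone
- housing_black: black connector housing 22 x 34 x 13 mm, loose on the bench. Leave it alone
- oil_brush: flat brush with a wooden handle, 27 x 157 x 10 mm, loose on the bench near its front edge. Leave it alone

How it is judged (in metres and radians):
On the way, in this order (a step that is already met when the one before it is completed fails the run):
1. the applicator stands home against the back stop, straight between the rails, the lever still open (x of applicator in the frame of setting_base above -0.004 m and y of applicator in the frame of setting_base between -0.005 and 0.005 m and angle between the x axis of applicator and the x axis of setting_base, either way round below 0.06 rad and angle between applicator's own z axis and vertical below 0.03 rad and value of joint clamp_lever above 0.8 rad), for 0.2 s.
2. the clamp lever is fully closed with the applicator home (x of applicator in the frame of setting_base above -0.004 m and y of applicator in the frame of setting_base between -0.005 and 0.005 m and angle between the x axis of applicator and the x axis of setting_base, either way round below 0.06 rad and angle between applicator's own z axis and vertical below 0.03 rad and value of joint clamp_lever below 0.1 rad), for 0.2 s.
At the end, for the whole second after the job is handed in: The applicator stands upright and at rest, its foot within 4 mm of the back stop, within 5 mm of the middle and 0.06 rad of straight, and the clamp lever is within 0.1 rad of fully closed (all of step 2 and linear speed of applicator below 0.01 m/s); the robot touches nothing.
It fails at once if the applicator rocks or tips by more than 0.1 rad, is lifted by more than 8 mm or drops off the plate (angle between applicator's own z axis and vertical above 0.1 rad or z of applicator in the frame of setting_base above 0.02 m or z of applicator in the frame of setting_base below 0.006 m).
It fails at once if the applicator is shoved fast (over 0.3 m/s) (linear speed of applicator above 0.3 m/s).
It fails at once if the applicator or the lever is squeezed or forced with more than 80 N (contact force between the fingers and applicator above 80 N or contact force between the fingers and clamp_lever above 80 N).
It fails at once if the arm or the gripper's body, not the fingers, pushes the applicator or the lever (over 5 N) (contact force between the arm and applicator above 5 N or contact force between the arm and clamp_lever above 5 N).
It fails at once if a loose bystander is moved by more than 20 mm (distance of any of spare_punch, spare_anvil, hex_key, terminal_tin, housing_white, housing_black, oil_brush from where it was at the start of the episode above 0.02 m).
It also fails if it takes over 64 s, if anything falls off the work surface, if the arm or the gripper's body presses on something with over 40 N, if the wrist force passes 120 N, or if a joint passes its speed limit or range.

ROBOT

A 7-joint arm with a two-finger parallel gripper is mounted at the origin on a cart in front of the work surface, level with it; the furniture and walls round the work are solid. World frame = base frame: x ahead of the robot, y to its left, z up, the work surface at z = 0. Lengths are in mm, angles in rad, forces in N, time in s.
With the tool pointing down it reaches from about 425 to 950 mm from the base axis. Payload 16.7 kg.
Tool frame: the origin (TCP) lies midway between the tips of the shut fingers; the grasp point (between the pads) lies 19 mm behind it; z points along the fingers, y is the line along which they close (so a half turn about z gives the same grasp; the last joint's range is limited). The gripper opens to 94 mm and grips with 3 to 60 N. Pads are 16 mm wide; open, the fingers measure 119 mm over their backs; the gripper's body (75 mm by 177 mm) begins 78 mm behind the grasp point.
Start: joints at [-1.454, 0.426, 0.074, 1.606, -0.034, 1.111, -0.067], TCP at [177.315, 651.255, 205.467] pointing down, gripper open.
Joint ranges: [-2.85, 2.85], [-0.5, 2.14], [-1.23, 1.37], [0.21, 2.46], [-1.02, 4.16], [0.16, 2.05], [-2.73, 2.73]. Speed limits (rad/s): [1.89, 1.89, 2.39, 2.39, 3.01, 3.01, 3.01].

INTERFACE

Orientations are given as [roll, pitch, yaw] about the fixed x, y, z axes, in that order (R = Rz(yaw) Ry(pitch) Rx(roll)).
In Python, from station import robot gives the robot as it stands. The module is installed in compiled form; this text tells all that it offers.
- The arm moves only by the shell command python3 -m jog 'ROWS' [OPENING] [FORCE]. ROWS is JSON, a list of rows, each a list of 6 numbers: the shift along the world's x, y, z in units of 25 mm (1.0 is 25 mm), then the turn, a rotation vector about the world's x, y, z in units of 6 degrees (1.0 is 6 degrees). In form: [[x, y, z, ax, ay, az], ...]. A call has 1 to 20 rows; each row is the pose to reach, as a shift and turn from the pose commanded when the call began; what a row does not reach only later rows make up. A row lasts 1/12 s, in which the tool goes at most 41.7 mm and 7.16 degrees, less where a joint would pass 70% of its speed; a pose out of reach is approached as far as the arm can. A call with a gripper value outside its range is refused whole. OPENING is the opening, from 0 (shut) to 1 (fully open), set as the call begins (- or left out, the last holds). The fingers move at their own pace and stop on an object; FORCE is the grip in N (left out, the last holds). Time passes only in rows, so rows that repeat a pose let the fingers close. It gives the time, the measured TCP pose, the force, the opening and the grip force at its end, in the units of the state.
- robot.get_state(): the state, without advancing time (a new reading comes with each control period).
- robot.camera(name): name is "scene" or "top" or "wrist"; returns the picture (420x560x3 uint8, blue, green, red); there is no depth.
- robot.camera_info(name): a dict with "fx", "fy", "cx", "cy" (pixels), "R" (3x3) and "t" (3): a world point X has camera coordinates R X + t. Camera axes: x right, y down, z forward; pixel columns grow to the right and rows downward; lengths in mm; the calibration is good to about 2 mm. A picture is of the moment at which its call begins: read the wrist's pose just before it. camera_info takes no time and is no camera call; for the wrist camera it gives the pose at the moment of the call.
- robot.job_done(): hands the job in; it is judged then, once.
The state is a dict: "time": time; "joint_positions": joint angles; "dq": joint speeds; "tau": joint torques, N m; "tool_pos": TCP position; "eef_rot": TCP orientation; "contact_force": force on the tool from outside, world axes, zero at the start; "torque": the same for the moment, N m; "grip_width": finger opening in mm; "grasp_force": force on a finger pad.
Only numpy, scipy, OpenCV 4.12 (cv2) and the standard library are available. Lean on these libraries where they do the work, as an engineer would, in place of code of your own. Each camera call takes 0.05 s, during which the arm holds its last target. There are 200 camera calls.

## Working session

There is one attempt and no reset: what is moved stays moved. The work goes in short steps, Python scripts to look and compute and a shell command to move; the robot and the scene stay as the last step left them, time stands still between calls to the robot, and variables do not carry over. Pictures are saved under pics/ and viewed, at most 10 in all, crops included, and the job is handed in when it is done.

```bash
mkdir -p pics
python3 - <<'E'
from station import robot
import cv2,json
s=robot.get_state();print(s['time'],s['tool_pos'],s['eef_rot'],s['grip_width'])
for n in('scene','top'):
    cv2.imwrite(f'pics/{n}0.png',robot.camera(n)); i=robot.camera_info(n);print(n,i)
E
```

```text
0.0 [176.93009941 650.87105636 204.66579484] [-3.14012470e+00  2.35071436e-05  2.87620871e+00] 94.3141526158648
scene {'fx': 429.298884469178, 'fy': 429.298884469178, 'cx': 277.78920447092577, 'cy': 208.6928064026305, 'R': array([[ 0.75865352, -0.65144905, -0.00767923],
       [-0.47558956, -0.54572121, -0.68992966],
       [ 0.4452633 ,  0.52706972, -0.72383568]]), 't': array([-390.50227892,  335.87273461,  643.0994167 ])}
top {'fx': 468.12838723224274, 'fy': 468.12838723224274, 'cx': 276.8906317647272, 'cy': 214.42443383219083, 'R': array([[ 0.01184671, -0.99992482, -0.00316333],
       [-0.98997238, -0.01128333, -0.14080972],
       [ 0.14076344,  0.00479974, -0.99003162]]), 't': array([  30.13894073,  568.19733422, 1083.75601083])}
```

View pics/top0.png

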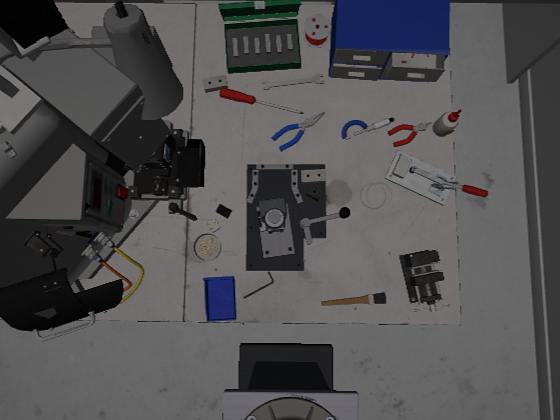

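View pics/scene0.png

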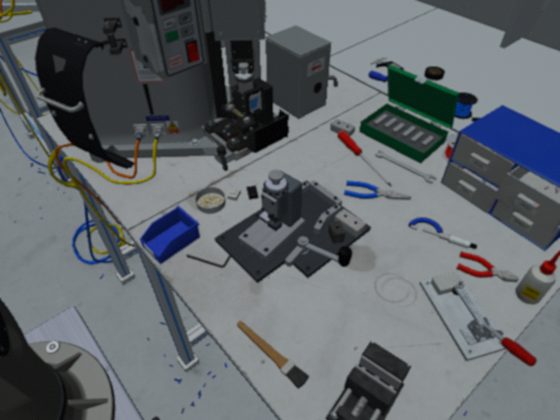

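The top view shows the base plate at about (247–326, 164–270), the applicator foot at about (258–297, 198–258), the lever pivot near (307, 228) and the knob near (345, 213). I'll enlarge that area and measure it.

```bash
python3 - <<'E'
import cv2
a=cv2.imread('pics/top0.png')[155:280,235:365]
cv2.imwrite('pics/c0.png',cv2.resize(a,None,fx=4.8,fy=4.8,interpolation=cv2.INTER_CUBIC))
E
cat > h.py <<'E'
import numpy as np
from station import robot
def ray(n,u,v,z,i=None):
    i=i or robot.camera_info(n);R=np.array(i['R']);t=np.array(i['t'])
    c=-R.T@t; d=R.T@np.array([(u-i['cx'])/i['fx'],(v-i['cy'])/i['fy'],1.])
    return c+d*(z-c[2])/d[2]
E
```

```text
(no output)
```

View pics/c0.png

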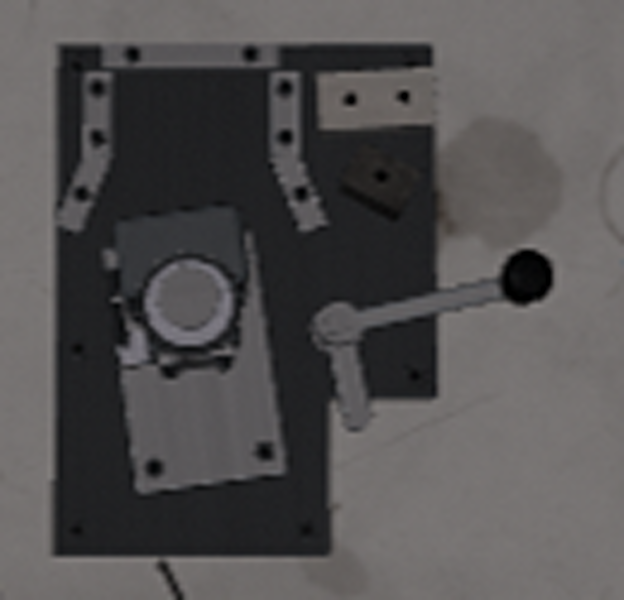

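Crop readings: plate corners (53,555), (330,555), (57,43), (433,43); foot front corners (138,493), (286,472); knob top (527,276); pivot about (338,324).

Run:
```python
from h import *
f=lambda x,y,z:ray('top',(x+.5)/4.8+234.5,(y+.5)/4.8+154.5,z)
nl,nr,fl,fr,er=[f(*p,12) for p in((53,555),(330,555),(57,43),(433,43),(437,398))]
print('plate',nl,nr,fl,fr,er)
print('sizes',np.linalg.norm((nr-nl)),np.linalg.norm(fl-nl),np.linalg.norm(fr-fl),np.linalg.norm(fr-er))
th=[np.arctan2(*(fl-nl)[1::-1]),np.arctan2(*(fr-er)[1::-1]),np.arctan2((nl-nr)[0],(nl-nr)[1])*-1,-np.arctan2((fl-fr)[0],(fl-fr)[1])]
print('yaw',th); th=np.average(th,weights=[265,185,140,196])
Rb=np.array([[np.cos(th),-np.sin(th)],[np.sin(th),np.cos(th)]])
loc=np.array([[-185,70],[-185,-70],[80,70],[80,-126],[-105,-126]])
P=np.array([nl,nr,fl,fr,er])[:,:2]
o=(P-loc@Rb.T); print(o); o=o.mean(0);print('O',o,'th',th)
B=lambda p:(p[:2]-o)@Rb
a=f(138,493,30);b=f(286,472,30);c=f(248,232,30)
m=(a+b)/2;print('foot corners',a,b,np.linalg.norm(a-b),'front mid',m,B(m),'yaw rel',[-np.arctan2((a-b)[0],(a-b)[1])-th,np.arctan2(*(c-b)[1::-1])-th])
k=f(527,276,82);p=f(338,324,48);pt=o+Rb@[-70,-74]
print('knob',k,B(k),'pivot',p,pt,np.linalg.norm((k[:2]-pt)));d=B(k)-[-70,-74];print('q',np.arctan2(-d[1],-d[0]))
for n,pp in dict(bs=(190,65)).items(): print(n,B(f(*pp,32)))
```

```text
plate [434.48246039 110.9154087   12.        ] [436.12763891 -28.79082196  12.        ] [699.44561834 114.46078367  12.        ] [701.60809501 -81.39036199  12.        ] [516.1704826  -82.95113407  12.        ]
sizes 139.71591713158728 264.98687656383436 195.86308370961402 185.44418056695676
yaw [np.float64(0.013379835240428954), np.float64(0.008416497638838817), np.float64(0.011775441003305994), np.float64(0.011040981130642757)]
[[620.26452658  43.01825203]
 [620.32177179  43.3030156 ]
 [620.24473114  43.55789609]
 [620.18410119  43.69414237]
 [619.7345883   44.23171073]]
O [620.1499438   43.56100336] th 0.01134262397451358
foot corners [465.27352355  67.94355916  30.        ] [476.58243042  -5.73444057  30.        ] 74.54085469714087 front mid [470.92797698  31.10455929  30.        ] [-149.35365357  -10.76311042] yaw rel [np.float64(0.14095970417990056), np.float64(0.1526843360552074)]
knob [ 569.0683291  -119.42978576   82.        ] [ -52.92703237 -162.40091731] pivot [549.02197543 -30.4144023   48.        ] [550.99378286 -31.2282031 ] 90.03448453004958
q 1.7615785489933329
bs [63.44126484  0.49062839]
```

```bash
python3 - <<'E'
from h import *
import cv2
S,T=robot.camera_info('scene'),robot.camera_info('top')
M=lambda i:np.array([[i['fx'],0,i['cx']],[0,i['fy'],i['cy']],[0,0,1]])@np.c_[i['R'],i['t']]
for n,s,t in [('bowtip',(132,163),(123,288)),('bowhandle',(45,100),(45,335)),('check knob',(344,256),(345,213)),('bluebox near',(160,258),(205,320))]:
    X=cv2.triangulatePoints(M(S),M(T),np.array(s,float).reshape(2,1),np.array(t,float).reshape(2,1)).ravel();X=X[:3]/X[3]
    print(n,X,[ (M(T)@[*X,1])[:2]/(M(T)@[*X,1])[2],(M(S)@[*X,1])[:2]/(M(S)@[*X,1])[2]])
for p in [(190,370),(125,278),(200,335)]: print(p,ray('scene',*p,0),ray('scene',*p,-700))
print('cam',-S['R'].T@S['t'],-T['R'].T@T['t'])
a=cv2.imread('pics/scene0.png')[0:420,0:280]
b=cv2.imread('pics/top0.png')[140:350,0:260]
cv2.imwrite('pics/c1.png',np.hstack([cv2.resize(a,(393,590)),cv2.resize(b,(400,590))]))
E
python3 -c "
import sys;sys.path.insert(0,'.')
from station import robot;import cv2
cv2.imwrite('pics/w0.png',robot.camera('wrist'))"
```

```text
bowtip [396.55646009 388.66806341  56.00091757] [array([124.30520554, 284.83616934]), array([128.02152879, 163.55211302])]
bowhandle [302.38805772 485.55693434 215.66718825] [array([ 45.42802572, 333.61071516]), array([ 43.43093257, 100.23086783])]
check knob [ 569.20869442 -122.95893852   66.57480411] [array([344.98314373, 213.02072783]), array([344.04008951, 255.99342335])]
bluebox near [325.81512021 211.4379753  -66.82049513] [array([207.57348857, 313.25832237]), array([150.74091879, 259.24672316])]
(190, 370) [248.45507801 -88.06498647   0.        ] [ 327.92046788  236.60480804 -700.        ]
(125, 278) [251.76525811 149.35340331   0.        ] [ 334.56834931  713.41551081 -700.        ]
(200, 335) [295.57377504 -46.56359406   0.        ] [ 422.54961211  319.95264011 -700.        ]
cam [ 169.64492461 -410.05769735  694.22810938] [ 409.58939335   31.34608339 1153.05577025]
```

View pics/c1.png

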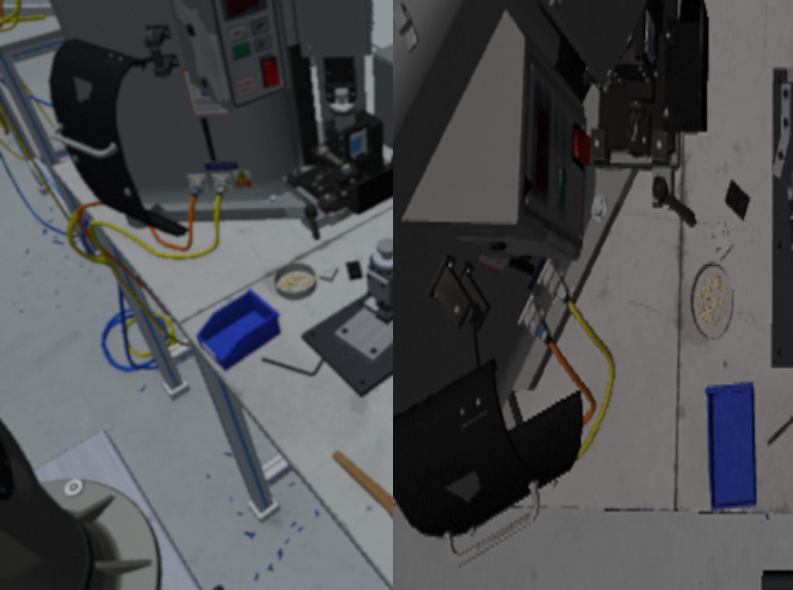

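View pics/w0.png

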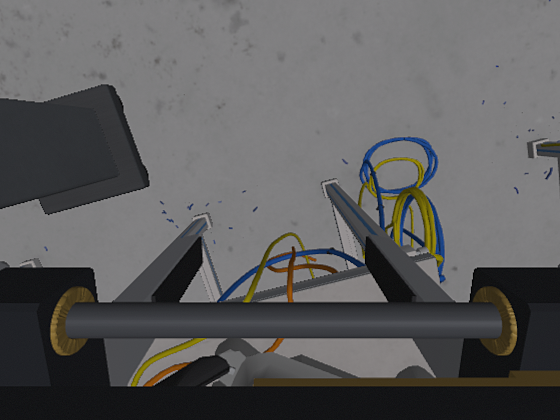

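The guard bow (about x 285–400, y 390–540, up to z 216 or more) stands between the gripper and the bench. I'll raise the arm and pass in front of it on a tight radius.

```bash
python3 -m jog '[[0,0,1.4,0,0,0],[0,0,2.8,0,0,0],[0,0,4.2,0,0,0],[0,0,5,0,0,0],[-0.1,-1.4,5,0,0,0.4],[-0.2,-2.8,5,0,0,0.8],[-0.3,-4.2,5,0,0,1.2],[-0.3,-5.6,5,0,0,1.6],[-0.3,-6.5,5,0,0,2.0],[-0.3,-7.5,5,0,0,2.6],[-0.3,-7.5,5,0,0,2.6]]' 0.425 5
```

```text
time: 1.07
tool_pos: [170.6, 460.1, 331.1]
eef_rot: [3.141, 0.0, -3.133]
contact_force: [1.5, 0.7, 0.7]
grip_width: 40.1
grasp_force: 0.0
```

```bash
python3 -m jog '[[0.5,-1.3,0,0,0,0],[1.2,-2.6,0,0,0,0],[2.2,-3.7,0,0,0,0],[3.3,-4.7,0,0,0,0],[4.4,-5.7,0,0,0,0],[5.4,-6.8,0,0,0,0],[6.3,-8,0,0,0,0],[7.2,-9.2,0,0,0,0],[8,-10.4,0,0,0,0],[8.6,-11.7,0,0,0,0],[9.2,-13,0,0,0,0],[9.7,-14.3,0,0,0,0],[10.2,-15.6,0,0,0,0],[10.6,-16.9,0,0,0,0],[10.6,-16.9,-1,0,0,0],[10.6,-16.9,-1,0,0,0],[10.6,-16.9,-1,0,0,0]]'
python3 - <<'E'
from h import *
import cv2
cv2.imwrite('pics/w1.png',robot.camera('wrist'));print(robot.get_state()['tool_pos'])
E
```

```text
time: 2.48
tool_pos: [434.2, 41.5, 305.2]
eef_rot: [-3.141, -0.002, -3.136]
contact_force: [-0.1, 0.7, 0.6]
grip_width: 39.8
grasp_force: 0.0
[434.63235329  42.04555553 305.86518403]
```

View pics/w1.png

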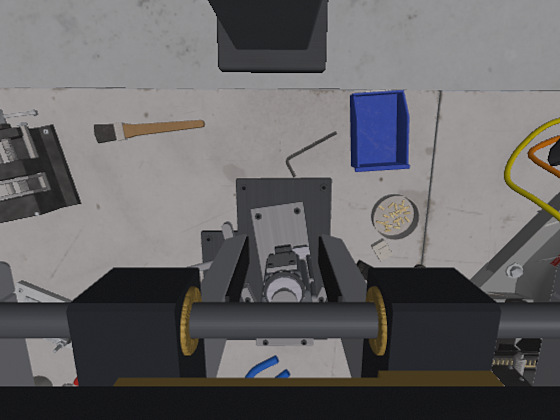

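The wrist view shows the foot front edge between about (252,211) and (302,203), and the plate front edge between (237,179) and (331,178). I'll check these against the top view, and find where the wrist camera sits relative to the column.

Run:
```python
from h import *
i=robot.camera_info('wrist');s=robot.get_state()
print('cam rel tcp',-i['R'].T@i['t']-s['tool_pos'],s['joint_positions'])
for p,z in (((252,211),30),((302,203),30),((237,179),12),((331,178),12)):print(p,ray('wrist',*p,z,i))
```

```text
cam rel tcp [-66.46171313  -0.74710755 178.65934515] [-0.98707003 -0.13310639  0.68523395  2.00397059  0.08928225  1.24291805
  1.24285892]
(252, 211) [480.09445287  -3.18988906  30.        ]
(302, 203) [467.88719494  67.83826559  30.        ]
(237, 179) [436.96048547 -25.96860428  12.        ]
(331, 178) [434.50286128 110.0818173   12.        ]
```

```bash
python3 -m jog '[[0,-0.1,-1.5,0,0,0],[0,-0.1,-3,0,0,0],[0,-0.1,-4.5,0,0,0],[0,-0.1,-6,0,0,0],[0,-0.1,-7.5,0,0,0],[0,-0.1,-9,0,0,0],[0,-0.1,-10.2,0,0,0],[0,-0.1,-11,0,0,0],[0,-0.1,-11.4,0,0,0],[0,-0.1,-11.4,0,0,0],[0,-0.1,-11.4,0,0,0]]'
```

```text
time: 3.45
tool_pos: [435.3, 39.3, 21.1]
eef_rot: [3.141, -0.0, -3.135]
contact_force: [0.2, -0.2, -0.1]
grip_width: 40.0
grasp_force: 0.0
```

```bash
python3 -m jog '[[0.2,0,-0.05,0,0,0],[0.4,0,-0.1,0,0,0],[0.6,0,-0.1,0,0,0],[0.7,0,-0.1,0,0,0],[0.8,0,-0.1,0,0,0],[0.9,0,-0.1,0,0,0],[1,0,-0.1,0,0,0],[1.1,0,-0.1,0,0,0],[1.2,0,-0.1,0,0,0],[1.3,0,-0.1,0,0,0],[1.4,0,-0.1,0,0,0],[1.5,0,-0.1,0,0,0],[1.6,0,-0.1,0,0,0],[1.7,0,-0.1,0,0,0],[1.8,0,-0.1,0,0,0],[1.9,0,-0.1,0,0,0],[2,0,-0.1,0,0,0],[2,0,-0.1,0,0,0]]'
python3 - <<'E'
from h import *
import cv2
a=robot.camera('top');b=robot.camera('wrist')
cv2.imwrite('pics/t2.png',a)
cv2.imwrite('pics/c2.png',np.hstack([cv2.resize(a[155:280,235:365],(400,385),interpolation=cv2.INTER_CUBIC),cv2.resize(b[100:380,140:420],(385,385))]))
E
```

```text
time: 4.95
tool_pos: [484.1, 39.1, 17.8]
eef_rot: [3.141, -0.002, -3.135]
contact_force: [-3.6, 2.5, 0.8]
grip_width: 40.4
grasp_force: 1.8
```

View pics/c2.png

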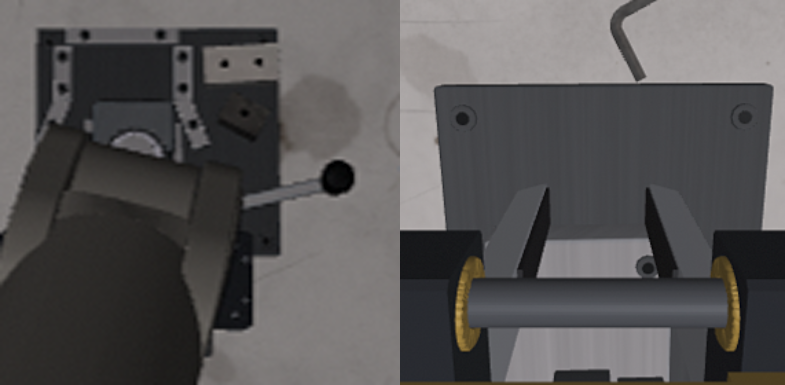

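```bash
python3 - <<'E'
from h import *
import cv2
# column rear top edge at crop (93..173,100) ; scale 400/130, 385/125
f=lambda x,y,z:ray('top',x*130/400+235,y*125/385+155,z)
o=np.array([620.15,43.56]);t=.0113;Rb=np.array([[np.cos(t),-np.sin(t)],[np.sin(t),np.cos(t)]])
for z in(120,150,170):
  a=f(93,101,z);b=f(173,101,z);print(z,b-a,((a+b)/2)[:2],(((a+b)/2)[:2]-o)@Rb)
# ram circle in original vs now
E
python3 - <<'E'
import cv2
a=cv2.imread('pics/t2.png')[170:225,245:310]
cv2.imwrite('pics/c3.png',cv2.resize(a,None,fx=10,fy=10,interpolation=cv2.INTER_CUBIC))
E
```

```text
120 [  0.65505962 -58.42226975   0.        ] [616.94911089  34.07479214] [-3.30786532 -9.448433  ]
150 [  0.63603666 -56.72568362   0.        ] [610.92737256  33.99555028] [-9.33011461 -9.45962561]
170 [  0.62335468 -55.59462619   0.        ] [606.91288034  33.94272238] [-13.34494747  -9.46708735]
```

View pics/c3.png

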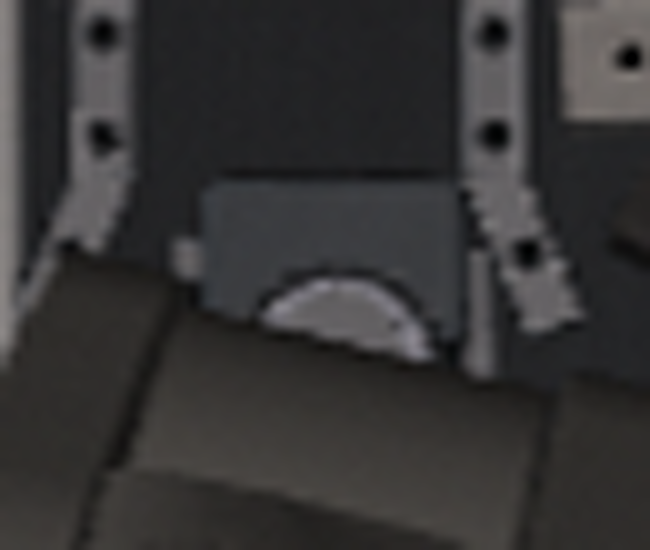

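The foot is straight now but sits about 9 mm to the right of the middle line, by its right edge at crop x 490 and the rail's inner edge at 463. I'll back off, move the fingers right, then push on with a slant to the left along the flare in small steps.

```bash
python3 -m jog '[[-0.2,0,0,0,0,0],[-0.2,-0.2,0,0,0,0],[-0.2,-0.4,0,0,0,0],[-0.2,-0.4,0,0,0,0],[0,-0.4,0,0,0,0],[0.05,-0.37,0,0,0,0],[0.1,-0.33,0,0,0,0],[0.15,-0.3,0,0,0,0],[0.2,-0.26,0,0,0,0],[0.2,-0.26,0,0,0,0]]' 0.48
```

```text
time: 5.88
tool_pos: [489.1, 32.2, 17.6]
eef_rot: [-3.141, -0.002, -3.135]
contact_force: [-3.8, -0.6, -1.9]
grip_width: 45.1
grasp_force: 2.0
```

```bash
python3 -m jog '[[0.05,0.04,0,0,0,0],[0.1,0.08,0,0,0,0],[0.15,0.11,0,0,0,0],[0.2,0.15,0,0,0,0],[0.25,0.18,0,0,0,0],[0.3,0.2,0,0,0,0],[0.3,0.2,0,0,0,0]]'
```

```text
time: 6.47
tool_pos: [497.7, 37.5, 18.0]
eef_rot: [-3.142, 0.0, -3.135]
contact_force: [-2.8, 0.3, 0.7]
grip_width: 44.9
grasp_force: 1.0
```

```bash
python3 -m jog '[[0.08,0.04,0,0,0,0],[0.16,0.07,0,0,0,0],[0.24,0.1,0,0,0,0],[0.32,0.12,0,0,0,0],[0.4,0.14,0,0,0,0],[0.5,0.14,0,0,0,0],[0.6,0.14,0,0,0,0],[0.6,0.14,0,0,0,0]]'
python3 - <<'E'
from h import *
import cv2
a=robot.camera('top')
cv2.imwrite('pics/c4.png',cv2.resize(a[155:235,235:325],None,fx=7,fy=7,interpolation=cv2.INTER_CUBIC))
E
```

```text
time: 7.13
tool_pos: [512.5, 40.9, 18.0]
eef_rot: [3.141, -0.0, -3.135]
contact_force: [-3.9, 0.5, -1.6]
grip_width: 44.9
grasp_force: 1.5
```

View pics/c4.png

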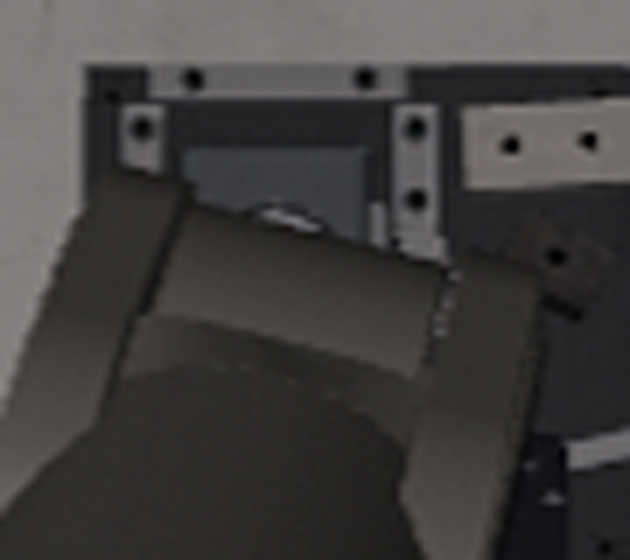

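The foot's right edge (386) is now about 2 mm inside the right rail's inner edge (393), so it has entered the rails and I can push straight on.

```bash
python3 -m jog '[[0.1,0,0,0,0,0],[0.2,0,0,0,0,0],[0.3,0,0,0,0,0],[0.4,0,0,0,0,0],[0.5,0.01,0,0,0,0],[0.6,0.01,0,0,0,0],[0.7,0.01,0,0,0,0],[0.8,0.01,0,0,0,0],[0.9,0.01,0,0,0,0],[1,0.02,0,0,0,0],[1.1,0.02,0,0,0,0],[1.2,0.02,0,0,0,0],[1.3,0.02,0,0,0,0],[1.35,0.02,0,0,0,0],[1.35,0.02,0,0,0,0]]'
```

```text
time: 8.43
tool_pos: [546.2, 41.4, 18.0]
eef_rot: [3.142, -0.0, -3.135]
contact_force: [-3.4, 0.2, -0.6]
grip_width: 45.0
grasp_force: 1.6
```

```bash
python3 -m jog '[[0.04,0,0,0,0,0],[0.08,0,0,0,0,0],[0.12,0,0,0,0,0],[0.12,0,0,0,0,0]]'
```

```text
time: 8.77
tool_pos: [547.9, 41.3, 17.9]
eef_rot: [3.141, -0.002, -3.135]
contact_force: [-10.6, 0.1, 7.4]
grip_width: 44.9
grasp_force: 5.3
```

```bash
python3 -m jog '[[0.04,0,0,0,0,0],[0.08,0,0,0,0,0],[0.08,0,0,0,0,0],[0.08,0,0,0,0,0]]'
```

```text
time: 9.1
tool_pos: [548.0, 41.3, 17.6]
eef_rot: [3.141, -0.006, -3.135]
contact_force: [-20.9, 0.8, 14.9]
grip_width: 45.3
grasp_force: 10.2
```

It has stalled on the back stop at TCP x 548 (550 ± 2 expected). Next: back off, rise, shut the fingers and check the applicator numerically on the way to the knob.

```bash
python3 -m jog '[[-0.3,0,0,0,0,0],[-0.6,0,0,0,0,0],[-1.2,0,0,0,0,0],[-1.3,0,0.8,0,0,0],[-1.3,0,2,0,0,0],[-1.3,-0.4,3.3,0,0,0],[-1.3,-1.6,4,0,0,0],[-1.3,-2.8,4,0,0,0],[-1.3,-4,4,0,0,0],[-0.7,-5.2,4,0,0,0],[0.4,-6.2,4,0,0,0],[1.4,-6.8,4,0,0,0],[2.1,-6.8,4,0,0,0],[2.1,-6.8,4,0,0,0],[2.1,-6.8,4,0,0,0]]' 0 5
python3 - <<'E'
from h import *
import cv2
a=robot.camera('top');b=robot.camera('wrist');print(robot.get_state()['tool_pos'])
print(robot.camera_info('wrist'))
cv2.imwrite('pics/w5.png',b)
cv2.imwrite('pics/c5.png',np.hstack([cv2.resize(a[155:280,235:365],(400,385),interpolation=cv2.INTER_CUBIC),cv2.resize(b,(400,385))]))
E
```

```text
time: 10.35
tool_pos: [604.0, -129.2, 117.8]
eef_rot: [-3.141, 0.001, -3.136]
contact_force: [1.2, -0.2, 0.0]
grip_width: 0.7
grasp_force: 0.0
[ 602.97444091 -128.64129292  117.90206794]
{'fx': 328.3688964734355, 'fy': 328.3688964734355, 'cx': 283.20821806331753, 'cy': 208.7539660190536, 'R': array([[-6.37013922e-03,  9.99979051e-01, -1.14847887e-03],
       [ 9.72604576e-01,  6.46264078e-03,  2.32375929e-01],
       [ 2.32378483e-01,  3.63251218e-04, -9.72625369e-01]]), 't': array([ 133.18175861, -589.79725291,  163.81738385])}
```

View pics/c5.png

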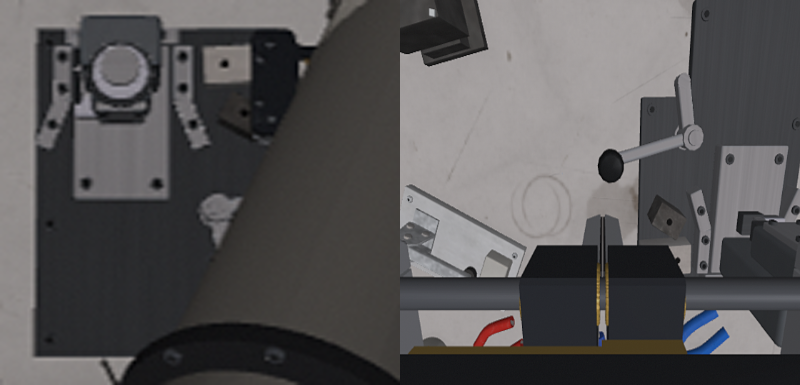

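The foot now sits straight between the rails, with its front edge at (74–168, 198). The lever has not moved, and the knob shows at wrist (295,180), ahead of the shut fingers.

Run:
```python
from h import *
o=np.array([620.15,43.56]);t=.0113;Rb=np.array([[np.cos(t),-np.sin(t)],[np.sin(t),np.cos(t)]])
f=lambda x,y,z:ray('top',(x+.5)*130/400+234.5,(y+.5)*125/385+154.5,z)
a,b=f(74,198,30),f(168,199,30);B=lambda p:(p[:2]-o)@Rb
print('front corners',B(a),B(b))
k=ray('wrist',295,180,82);print('knob',k,B(k))
pt=o+Rb@[-70,-74];rk=12.5;c=np.array([603.,-128.6])
for q in [1.76,1.6,1.4,1.2,1.,.8,.6,.4,.2,.1,0,-.05]:
    kn=np.array([-70,-74])+92*np.array([-np.cos(q),-np.sin(q)])
    n=np.array([np.sin(q),-np.cos(q)])
    p=kn+rk*n+[8*np.sin(q),-12.5*max(np.cos(q),0)]
    w=o+Rb@p;print(q,w.round(),((w-c)/25).round(2))
```

```text
front corners [-62.01927567  37.79436152] [-62.80213508 -36.13324519]
knob [ 568.17580704 -121.71239243   82.        ] [ -53.838413   -164.67454485]
1.76 [ 589. -119.] [-0.54  0.39]
1.6 [ 575. -123.] [-1.11  0.24]
1.4 [ 557. -126.] [-1.85  0.1 ]
1.2 [ 538. -126.] [-2.61  0.1 ]
1.0 [ 520. -123.] [-3.34  0.24]
0.8 [ 503. -115.] [-4.02  0.54]
0.6 [ 487. -105.] [-4.62  0.96]
0.4 [475. -91.] [-5.12  1.51]
0.2 [465. -75.] [-5.5   2.14]
0.1 [462. -66.] [-5.64  2.49]
0 [459. -57.] [-5.75  2.85]
-0.05 [458. -53.] [-5.79  3.04]
```

The applicator is home (x about -0.4, y about +0.8, straight). Now I'll go down beside the knob and swing the lever.

```bash
python3 -m jog '[[0,0.1,-1,0,0,0],[0,0.2,-2,0,0,0],[0,0.2,-2.5,0,0,0],[0,0.2,-2.5,0,0,0],[-0.3,0.3,-2.5,0,0,0],[-0.55,0.3,-2.5,0,0,0],[-0.8,0.3,-2.5,0,0,0],[-1.1,0.24,-2.5,0,0,0],[-1.35,0.2,-2.5,0,0,0],[-1.6,0.15,-2.5,0,0,0],[-1.85,0.1,-2.5,0,0,0],[-2.1,0.1,-2.5,0,0,0],[-2.35,0.1,-2.5,0,0,0],[-2.6,0.1,-2.5,0,0,0],[-2.6,0.1,-2.5,0,0,0]]'
```

```text
time: 11.7
tool_pos: [537.2, -126.3, 55.4]
eef_rot: [3.141, -0.001, -3.136]
contact_force: [0.3, 0.1, -0.0]
grip_width: 0.3
grasp_force: 0.0
```

```bash
python3 -m jog '[[-0.25,0.03,0,0,0,0],[-0.5,0.08,0,0,0,0],[-0.73,0.14,0,0,0,0],[-0.95,0.22,0,0,0,0],[-1.2,0.32,0,0,0,0],[-1.41,0.44,0,0,0,0],[-1.6,0.56,0,0,0,0],[-1.8,0.7,0,0,0,0],[-2,0.86,0,0,0,0],[-2.18,1.04,0,0,0,0],[-2.35,1.22,0,0,0,0],[-2.5,1.41,0,0,0,0]]'
python3 - <<'E'
from h import *
import cv2
a=robot.camera('top');b=robot.camera('wrist')
cv2.imwrite('pics/w6.png',b);cv2.imwrite('pics/t6.png',a)
# dark blob (knob) in wrist near expected pos
i=robot.camera_info('wrist');o=np.array([620.15,43.56])
g=cv2.cvtColor(b,cv2.COLOR_BGR2GRAY);m=(g<30).astype('uint8');n,l,s,c=cv2.connectedComponentsWithStats(m)
pt=np.array([551,-31.2])
for j in range(1,n):
    if 100<s[j,4]<5000:
        k=ray('wrist',*c[j],75,i);d=k[:2]-pt;print(c[j].round(),s[j],k.round(),'r',np.linalg.norm(d).round(1),'q',np.arctan2(-d[1],-d[0]).round(3)-.011)
E
```

```text
time: 12.7
tool_pos: [475.5, -90.5, 55.5]
eef_rot: [-3.142, -0.0, -3.135]
contact_force: [1.9, -1.5, 1.2]
grip_width: 0.3
grasp_force: 0.6
[286. 269.] [285 237   3  59 113] [479. -89.  75.] r 92.6 q 0.668
[221. 286.] [  15  268  261   36 3465] [ 489. -123.   75.] r 110.8 q 0.967
```

```bash
python3 -m jog '[[-0.14,0.2,0,0,0,0],[-0.26,0.4,0,0,0,0],[-0.38,0.63,0,0,0,0],[-0.45,0.8,0,0,0,0],[-0.52,0.98,0,0,0,0],[-0.57,1.12,0,0,0,0],[-0.6,1.22,0,0,0,0],[-0.6,1.22,0,0,0,0]]'
```

```text
time: 13.47
tool_pos: [460.9, -59.9, 55.5]
eef_rot: [3.141, -0.0, -3.134]
contact_force: [0.0, -0.4, -0.1]
grip_width: 0.4
grasp_force: 0.0
```

```bash
python3 -m jog '[[0,0.06,0,0,0,0],[0,0.12,0,0,0,0],[0,0.18,0,0,0,0],[0,0.18,0,0,0,0]]'
```

```text
time: 13.8
tool_pos: [460.8, -57.2, 55.4]
eef_rot: [-3.14, -0.0, -3.136]
contact_force: [-1.7, -9.1, 0.8]
grip_width: 0.4
grasp_force: 4.4
```

Resistance appears at y -57, exactly where the end stop was predicted. I'll press slightly more, then back off in -y and lift clear.

```bash
python3 -m jog '[[0,0.06,0,0,0,0],[0,0.12,0,0,0,0],[0,0.12,0,0,0,0],[0,0.12,0,0,0,0]]' && python3 -m jog '[[0,-0.3,0,0,0,0],[0,-1,0,0,0,0],[0,-1.4,0.6,0,0,0],[0,-1.6,2,0,0,0],[0,-2.8,3.4,0,0,0],[0,-4.2,4.6,0,0,0],[0,-5.6,5,0,0,0],[0,-7,5,0,0,0],[0,-8,5,0,0,0],[0,-8,5,0,0,0],[0,-8,5,0,0,0]]'
python3 - <<'E'
from h import *
import cv2
a=robot.camera('top');b=robot.camera('scene')
cv2.imwrite('pics/t7.png',a)
g=cv2.cvtColor(a,cv2.COLOR_BGR2GRAY)
cv2.imwrite('pics/c7.png',np.hstack([cv2.resize(a[155:280,235:365],(400,385),interpolation=cv2.INTER_CUBIC),cv2.resize(b[150:300,200:380],(400,385))]))
E
```

```text
time: 14.13
tool_pos: [460.7, -56.7, 55.5]
eef_rot: [-3.138, 0.0, -3.138]
contact_force: [-2.3, -24.6, 1.1]
grip_width: 0.3
grasp_force: 12.6
time: 15.05
tool_pos: [460.5, -254.4, 180.4]
eef_rot: [-3.141, -0.0, -3.138]
contact_force: [0.1, 1.9, -0.8]
grip_width: 0.4
grasp_force: 0.0
```

Run:
```python
from h import *
import cv2
a=cv2.imread('pics/t7.png');g=cv2.cvtColor(a,cv2.COLOR_BGR2GRAY)
o=np.array([620.15,43.56]);t=.0113;Rb=np.array([[np.cos(t),-np.sin(t)],[np.sin(t),np.cos(t)]]);B=lambda p:(p[:2]-o)@Rb
T=robot.camera_info('top')
def px(p):
    X=np.array([*(o+Rb@p[:2]),p[2]]);c=T['R']@X+T['t'];return np.array([T['fx']*c[0]/c[2]+T['cx'],T['fy']*c[1]/c[2]+T['cy']])
print('expected knob px',px(np.array([-162,-74,82.])))
# black blobs near it
m=(g<28).astype('uint8');n,l,s,c=cv2.connectedComponentsWithStats(m)
for j in range(1,n):
    if 20<s[j,4]<400 and 240<c[j][0]<365 and 150<c[j][1]<290:
        k=ray('top',*c[j],80,T);d=B(k)-[-70,-74];print(c[j].round(1),s[j],'r',np.hypot(*d).round(1),'q',np.arctan2(-d[1],-d[0]).round(3))
# foot front edge row via gradient at its column
u=int(round(px(np.array([-62,15,30.]))[0]));v=px(np.array([-62,15,30.]))[1];print('front edge exp',u,v,g[int(v)-5:int(v)+6,u])
```

```text
expected knob px [306.53967804 259.44653143]
[311.6 196.8] [306 193  13   8  31] r 55.0 q 2.9
[305.9 259.7] [301 255  11  10  93] r 92.4 q -0.015
front edge exp 268 218.9413532006069 [94 94 95 95 97 98 68 31 34 36 35]
```

The measurements confirm it: lever q is about -0.015 (radius 92.4 mm), the foot's front edge is at the home row, and the arm is clear of everything.

```bash
python3 -c "
from station import robot
print(robot.job_done())"
```

```text
the job is handed in; nothing more can be done
None
```

The applicator is home against the back stop, the clamp lever is fully closed (measured within 0.02 rad of shut), the arm is clear, and the job was handed in at about 15 s; no verdict came back.

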